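Tap the stop home and hold a barrier block against it

TASK

The stop on the fitting board still stands up from the last, taller job: tap it down with the mallet until it is fully home, so that its rubber buffer comes level with the barrier block, and put the mallet down on the table beside the board. Then lay the red and white barrier block flat on the board, its long side along the aluminium fence, push its end against the buffer with a steady 10 N or so, and finish still holding it pressed there while I put the screws in. Do not push the stop with the gripper, never ram it with the block, and leave the other things lying about where they are.

Things in the scene. Friction and masses are not known exactly. Their poses are not given: they have to be found in the camera images.
- board: fitting board screwed to the table: plywood, 220 x 110 x 15 mm, origin under its centre, at table height; x along its length towards the stop, y across it towards the fence, top at z = 15 mm. The stop's axis is at x = +80, y = 0. The side away from the fence is open.
- fence (a point): low aluminium fence on the board, 8 mm high, 14 mm wide, 150 mm long, parallel to the board's x; this point is at the foot of the middle of its straight face, which looks to the board's -y (board x = -25, y = +8, z = 15 mm). A 16 mm block flush with it has its centre line at board y = 0. Board axes.
- stop_post: the stop: dark square wooden post, 24 x 24 mm, with a 27 x 27 mm steel cap, sliding straight up and down in the board; board axes, origin on its axis 46 mm below the top of the cap (16 to 46 mm above the board, so origin at board z = 15 mm when fully up, -15 mm when home). A rubber buffer sits on its -x face, towards the block.
- buffer_tip (a point): middle of the tip of the round black rubber buffer (12 mm in diameter) on the stop, 24 mm from the post's axis, 7 mm below the top of the cap (9 mm above the board's top when the stop is home). It gives 0.4 mm per newton along the board's x: 4 mm at 10 N, 9 mm at most.
- stop_top (a point): middle of the top of the stop's steel cap, where the mallet strikes: 46 mm above the board's top when fully up, 16 mm when home on its shoulder. It starts 34 to 46 mm up. A bow spring holds the stop by friction, about 8 N, so it stays where it is left; only a push or blow down on its cap lowers it.
- mallet: assembly mallet, 0.25 kg, standing on one of its two white nylon faces, its handle level: head upright, 30 mm in diameter and 64 mm tall, its axis 36 mm from the origin along the mallet's x; wooden handle 16 mm in diameter, 32 mm above the table, from the head back to x = -70 mm. Origin on the table plane (level with the lower face) under the grip point.
- mallet_grip (a point): grip point on the axis of the mallet's handle, 36 mm from the head's axis, 32 mm above the lower face; grasp across the handle (the mallet's y)
- barrier_block: red and white barrier block, 16 mm wide (its x), 100 mm long (its y), 24 mm high, 30 g, origin under its centre; grasp across the 16 mm, in its upper half so that the fingertips clear the 8 mm fence
- screwdriver_red: bystander: screwdriver with a red handle, 171 mm, lying nearer the robot than the board; origin under its middle
- marker_pen: bystander: red and white marker pen, 135 mm, lying near the screwdriver; origin under its middle
- tape_roll: bystander: roll of red and white tape, 73 mm across, 30 mm high, behind the work; origin under its centre
- car_red: bystander: red model race car, 106 mm long, 43 mm high, behind the work; origin under its centre
- pliers_blue: bystander: pliers with blue handles, 143 mm, behind the board; origin under the middle
- tyre_stack_a: bystander: stack of model tyres, 37 mm across, 36 mm high, behind the board; origin under its centre

How it is judged:
By the outcome, as a careful person would: the job done as asked, in the order asked, and still so for the second after the job is handed in, while the arm keeps its last pose, push and grip.
It also fails if it takes over 72 s, if anything falls off the work surface, if the arm or the gripper's body presses on something with over 40 N, if the wrist force passes 120 N, or if a joint passes its speed limit or range.

ROBOT

A 6-joint arm with a two-finger parallel gripper is mounted at the origin on the work surface; the furniture and walls round the work are solid. World frame = base frame: x ahead of the robot, y to its left, z up, the work surface at z = 0. Lengths are in m, angles in rad, forces in N, time in s.
With the tool pointing down it reaches from about 0.375 to 0.9 m from the base axis. Payload 3.1 kg.
Tool frame: the origin (TCP) lies at the centre of the arm's flange, where the gripper is bolted on; the fingertips stand robot.tip_extent ahead of it and the grasp point (between the pads) lies 164 mm ahead of it (robot.tip_extent is the distance from the TCP to the fingertips, in m); z points along the fingers, y is the line along which they close (so a half turn about z gives the same grasp; the last joint's range is limited). The gripper opens to 87 mm and grips with 3 to 60 N. Pads are 19 mm wide; open, the fingers measure 117 mm over their backs; the gripper's body (75 mm by 190 mm) begins 51 mm behind the grasp point.
Start: joints at [-1.421, 0.527, 1.433, -0, 1.181, -0.178], TCP at [0.202, -0.591, 0.405] pointing down, gripper open.
Joint ranges: [-3.08, 3.08], [-0.75, 2.2], [0.22, 2.44], [-1.43, 4.57], [0, 2.65], [-2.85, 2.85]. Speed limits (rad/s): [2.79, 2.79, 3.14, 3.14, 3.14, 3.14].

INTERFACE

Orientations are given as a unit quaternion [x, y, z, w].
In Python, from rig import get_obs, camera, hand_in, cut_out, robot gives the robot as it stands.
- The arm moves only by the tool step_arm, never from a script. Its argument "rows" is a list of rows, each a list of 6 numbers: the shift along the world's x, y, z in m, then the turn, a rotation vector about the world's x, y, z in degrees. A call has 1 to 12 rows; each row shifts and turns the commanded pose from where the row before left it; what a row does not reach is not made up. A row lasts 1/8 s, in which the tool goes at most 62.5 mm and 10.7 degrees, less where a joint would pass 70% of its speed; a pose out of reach is approached as far as the arm can. A call is refused whole if a number of a shift passes 0.0625 or a number of a turn 10.7, either way. A call with a gripper value outside its range is refused whole. "jaw" is the finger opening in m, from 0 to 0.087, set as the call begins (left out, the last holds). The fingers move at their own pace and stop on an object; "squeeze" is the grip in N (left out, the last holds). Time passes only in rows, so rows that do not move let the fingers close. It gives the time, the measured TCP pose, the force, the opening and the grip force at its end, in the units of the state.
- get_obs(): the state, without advancing time (a new reading comes with each control period).
- camera(name): name is "scene" or "top" or "wrist"; returns a dict with "pixels" (480x640x3 uint8, blue, green, red), "depth" (480x640 float32, m along the optical axis (not along the pixel's ray), 0 where there is no reading), "fov_y" (degrees; the focal length in pixels is half the picture's height over the tangent of half this angle, whatever the lens; pixels are square), "cx", "cy" (the principal point, pixels), "k1" (the pictures are not rectified: a ray, as slopes to the right and down, at radius r is drawn at 1 + k1 r^2 times it, then the intrinsics apply), "extrinsics" (4x4, takes a point from camera to world coordinates); the wrist camera has in their place "mount" (4x4, takes a point from camera to tool coordinates, whose origin is the TCP and whose axes are the flange's). Camera axes: x right, y up, looking along -z (the intrinsics and any distortion apply to the point x, -y, -z); pixel columns grow to the right and rows downward; lengths in m; the calibration is good to about 2 mm. A picture is of the moment at which its call begins: read the wrist's pose just before it.
- hand_in(): hands the job in; it is judged then, once.
Trained networks look in the newest picture that a camera, given by its name, has taken for a name from the list of things; names that differ only in an ending like _2 or _b are one class to them, and where a whole thing is asked for, a point or a joint stands for the part that bears it (a point fixed in the world has none). Each returns a list of dicts, best first, with "confidence" (0 to 1); they miss things now and then, are a little off and sometimes report something else, mostly with a low value. They report only what shows in the picture. A call takes as long as a camera call.
- cut_out(label, camera): "region" (480x640 bool, what is visible of it) and "extent" ([centre column, centre row, width, height] in pixels, round what is visible of it).
The state is a dict: "time": time; "q": joint angles; "joint_velocities": joint speeds; "joint_torque": joint torques, N m; "position": TCP position; "tool_rot": TCP orientation; "ft_force": force on the tool from outside, world axes, zero at the start; "moment": the same for the moment, N m; "grip_width": finger opening in m; "grip_force": force on a finger pad.
Only numpy, scipy, OpenCV 4.12 (cv2) and the standard library are available. Lean on these libraries where they do the work, as an engineer would, in place of code of your own. Each camera call takes 0.05 s, during which the arm holds its last target. There are 200 camera calls.

## Working session

There is one attempt and no reset: what is moved stays moved. The work goes in short steps, Python scripts to look and compute and a tool call to move; the robot and the scene stay as the last step left them, time stands still between calls to the robot, and variables do not carry over. Pictures are saved under pics/ and viewed, at most 10 in all, crops included, and the job is handed in when it is done.

Besides the shell and the picture viewer there is one more tool, called after "Call:" as a command line: name --pt "numbers of a row" for each row, then --argument value for the rest. step_arm: Moves the arm, as the interface text tells. Its arguments: {"type":"object","properties":{"rows":{"type":"array"},"jaw":{"type":"number"},"squeeze":{"type":"number"}},"required":["rows"]}

```bash
mkdir -p pics; ls; cat > h.py <<'E'
import numpy as np, cv2
from rig import get_obs, camera, hand_in, cut_out, robot
from scipy.spatial.transform import Rotation as R
def T_cam(c,obs=None):
    if "extrinsics" in c: return np.array(c["extrinsics"])
    o=obs; T=np.eye(4); T[:3,:3]=R.from_quat(o["tool_rot"]).as_matrix(); T[:3,3]=o["position"]
    return T@np.array(c["mount"])
def world(c,T):
    "480x640x3 world points"
    f=240/np.tan(np.radians(c["fov_y"])/2)
    K=np.array([[f,0,c["cx"]],[0,f,c["cy"]],[0,0,1.]])
    u,v=np.meshgrid(np.arange(640.),np.arange(480.))
    d=np.stack([(u-c["cx"])/f,(v-c["cy"])/f],-1)
    s=d.copy()
    for _ in range(8): s=d/(1+c["k1"]*(s**2).sum(-1,keepdims=True))
    z=c["depth"]
    p=np.stack([s[...,0]*z,-s[...,1]*z,-z],-1)
    W=p@T[:3,:3].T+T[:3,3]; W[z==0]=np.nan
    return W
E
cat > a.py <<'E'
from h import *
print(robot.tip_extent)
names="board stop_post buffer_tip stop_top mallet mallet_grip barrier_block screwdriver_red marker_pen tape_roll car_red pliers_blue tyre_stack_a fence".split()
for cam in("top","scene"):
    c=camera(cam); cv2.imwrite(f"pics/{cam}0.png",c["pixels"])
    W=world(c,T_cam(c)); np.savez(f"{cam}0.npz",W=W,px=c["pixels"])
    print(cam,T_cam(c)[:3,3],c["fov_y"],c["k1"])
    for n in names:
        try:r=cut_out(n,cam)
        except Exception as e: print(n,e);continue
        for k in r[:2]:
            P=W[k["region"]];P=P[~np.isnan(P[:,0])]
            if len(P)==0: continue
            (cx,cy),(w,h),a=cv2.minAreaRect(P[:,:2].astype(np.float32))
            print(n,round(k["confidence"],2),np.round(k["extent"]),np.round(np.median(P,0),3),"rect",np.round([cx,cy,w,h,a],3),"z",np.round(np.percentile(P[:,2],[5,95]),3))
E
python3 a.py
```

```text
pics
0.1822
top [0.53010721 0.00447056 1.22360001] 48.216279093693046 0.05618287911268824
board 0.79 [313. 229.  99.  60.] [0.658 0.012 0.015] rect [6.6000e-01 1.2000e-02 2.2500e-01 1.1700e-01 8.3051e+01] z [0.01  0.025]
stop_post 0.48 [347. 235.  15.  12.] [ 0.648 -0.064  0.053] rect [ 6.4900e-01 -6.2000e-02  3.5000e-02  2.7000e-02  8.9474e+01] z [0.038 0.057]
stop_top 0.46 [349. 234.  12.  11.] [ 0.648 -0.066  0.053] rect [ 0.649 -0.063  0.027  0.033  0.247] z [0.048 0.057]
mallet 0.73 [445. 249.  52.  28.] [ 0.616 -0.273  0.039] rect [ 0.62  -0.287  0.029  0.12  22.625] z [0.008 0.066]
mallet_grip 0.86 [449. 247.  57.  32.] [ 0.618 -0.275  0.038] rect [ 0.623 -0.294  0.031  0.134 23.317] z [0.003 0.066]
barrier_block 0.62 [176. 239.  43.  27.] [0.626 0.31  0.023] rect [6.2700e-01 3.1300e-01 1.0100e-01 2.0000e-02 6.5124e+01] z [-0.001  0.028]
screwdriver_red 0.71 [372. 326.  80.  22.] [ 0.445 -0.093  0.016] rect [ 0.453 -0.129  0.028  0.171 15.532] z [0.002 0.024]
marker_pen 0.89 [401. 346.  51.  43.] [ 0.403 -0.193  0.013] rect [ 4.010e-01 -1.940e-01  1.400e-01  1.800e-02  5.196e+
[... 2196 characters left out ...]
 [ 0.778 -0.277  0.061  0.154 25.633] z [0.002 0.041]
car_red 0.65 [210. 339.  57.  36.] [0.626 0.317 0.02 ] rect [6.3800e-01 3.0500e-01 1.0600e-01 4.5000e-02 6.3622e+01] z [0.002 0.026]
pliers_blue 0.92 [221. 257.  44.  40.] [0.785 0.125 0.011] rect [ 0.786  0.111  0.055  0.144 13.441] z [0.002 0.014]
pliers_blue 0.25 [374. 199.  16.  32.] [ 0.601 -0.239  0.037] rect [ 0.632 -0.306  0.034  0.171 24.192] z [0.002 0.066]
tyre_stack_a 0.57 [279. 210.  16.  15.] [ 0.785 -0.093  0.025] rect [ 8.1100e-01 -1.2600e-01  3.7000e-02  1.0300e-01  3.8474e+01] z [0.003 0.038]
fence 0.71 [295. 253. 104.  64.] [0.649 0.028 0.016] rect [6.6500e-01 3.0000e-03 2.4000e-01 1.3000e-01 8.2977e+01] z [0.006 0.034]
```

```bash
python3 - <<'E'
import cv2
a=cv2.imread("pics/top0.png")
cv2.imwrite("pics/v1.png",cv2.resize(a[150:380,140:500],(800,511),interpolation=cv2.INTER_CUBIC))
E
```

```text
(no output)
```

View pics/v1.png

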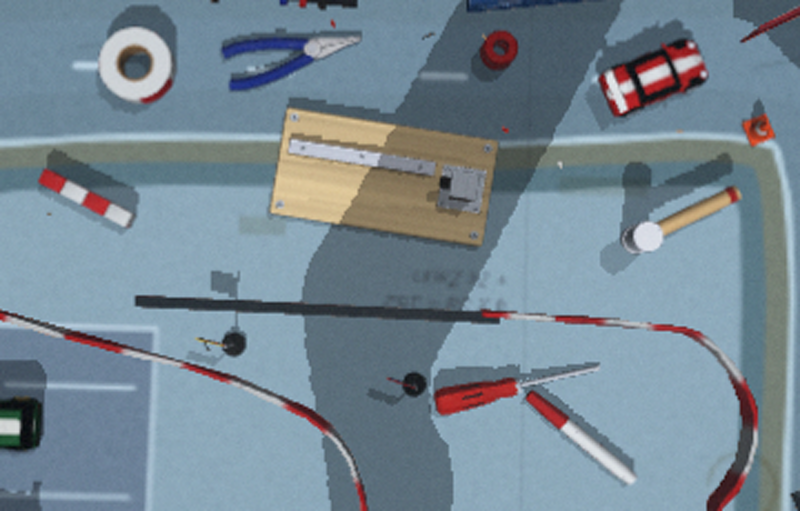

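View pics/scene0.png

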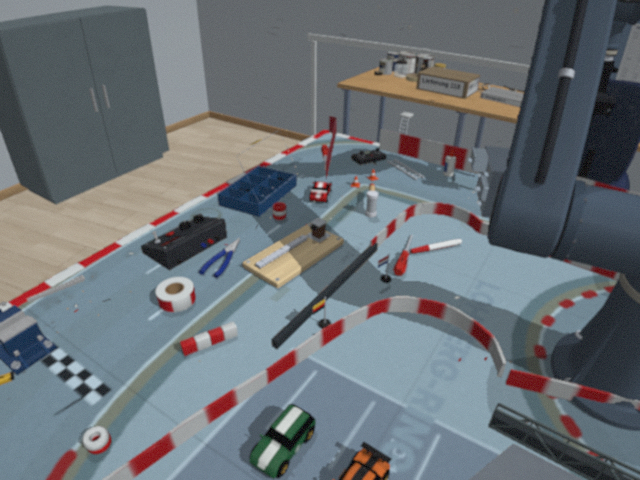

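```bash
python3 - <<'E'
from h import *
o=get_obs(); m=R.from_quat(o["tool_rot"]).as_matrix(); print(o["position"],o["tool_rot"],"toolx",m[:,0],"tooly",m[:,1],o["q"],o["grip_width"])
c=camera("wrist"); print(np.round(c["mount"],3),c["fov_y"])
d=np.load("top0.npz");W=d["W"];
s=(np.abs(W[...,0]-.62)<.06)&(np.abs(W[...,1]+.29)<.08)
H=W[s&(W[...,2]>.055)]; print("head",H.mean(0),len(H),np.ptp(H,axis=0))
L=W[s&(W[...,2]>.034)&(W[...,2]<.045)]; print("handle",L.mean(0),len(L))
v=np.linalg.svd(L[:,:2]-L[:,:2].mean(0))[2][0];print(v,np.degrees(np.arctan2(v[1],v[0])))
E
```

```text
[ 0.20185028 -0.59149108  0.40475977] [9.86516262e-01 1.63663265e-01 5.07393943e-06 1.15270350e-05] toolx [9.46428671e-01 3.22912945e-01 6.23794316e-06] tooly [ 3.22912945e-01 -9.46428671e-01  2.44040500e-05] [-1.42048560e+00  5.27490086e-01  1.43268346e+00  1.13191255e-05
  1.18139620e+00 -1.78499274e-01] 0.08714582212225037
[[-0.001  0.969  0.246  0.067]
 [ 1.     0.001  0.     0.   ]
 [ 0.     0.246 -0.969  0.02 ]
 [ 0.     0.     0.     1.   ]] 60.741679759204075
head [ 0.6027301  -0.24479078  0.06322634] 152 [0.02649553 0.02788129 0.01351803]
handle [ 0.63104459 -0.30007588  0.03801317] 263
[-0.44763672  0.8942155 ] 116.59215908058094
```

Call:
step_arm --pt "0.035 0.026 -0.007 0 0 8.15" --pt "0.035 0.026 -0.007 0 0 8.15" --pt "0.035 0.026 -0.007 0 0 8.15" --pt "0.035 0.026 -0.007 0 0 8.15" --pt "0.035 0.026 -0.007 0 0 8.15" --pt "0.035 0.026 -0.007 0 0 8.15" --pt "0.035 0.026 -0.007 0 0 8.15" --pt "0.035 0.026 -0.007 0 0 8.15" --pt "0.035 0.026 -0.007 0 0 8.15" --pt "0.035 0.026 -0.007 0 0 8.15" --pt "0.035 0.026 -0.007 0 0 8.15" --pt "0.032 0.026 -0.007 0 0 8.15" --jaw 0.05

```text
time: 3.05
position: [0.6201, -0.2786, 0.3205]
tool_rot: [0.523, 0.852, -0.0, 0.0]
ft_force: [-0.5, 1.2, -0.2]
grip_width: 0.05
grip_force: 0.0
```

```bash
cat >> h.py <<'E'
def look(tag,cam="wrist"):
    o=get_obs(); c=camera(cam); W=world(c,T_cam(c,o)); cv2.imwrite(f"pics/{tag}.png",c["pixels"]); np.savez(tag+".npz",W=W,px=c["pixels"])
    m=R.from_quat(o["tool_rot"]).as_matrix()
    print("tcp",np.round(o["position"],4),"yaw",round(np.degrees(np.arctan2(m[1,0],m[0,0])),2),"tilt",np.round(m[:,2],3),"F",np.round(o["ft_force"],2),"t",o["time"],"w",round(o["grip_width"],4),"gf",o["grip_force"])
    return W,o
def fit_axis(P): 
    (c,(w,h),a)=cv2.minAreaRect(P[:,:2].astype(np.float32)); return np.round([*c,w,h,a],4)
E
cat > m.py <<'E'
from h import *
W,o=look("w1")
s=(np.abs(W[...,0]-.62)<.07)&(np.abs(W[...,1]+.29)<.09)
H=W[s&(W[...,2]>.058)&(W[...,2]<.072)]; print("head",np.round(H.mean(0),4),np.round(cv2.minEnclosingCircle(H[:,:2].astype(np.float32))[0],4),len(H),fit_axis(H),np.median(H[:,2]))
L=W[s&(W[...,2]>.036)&(W[...,2]<.045)&(np.hypot(W[...,0]-.603,W[...,1]+.245)>.02)]; print("handle",L.mean(0),len(L),fit_axis(L),np.percentile(L[:,2],[50,98]))
r=cut_out("mallet_grip","wrist")
for k in r[:2]: print(k["confidence"],k["extent"])
E
python3 m.py
```

```text
tcp [ 0.6201 -0.2786  0.3205] yaw 116.92 tilt [ 0. -0. -1.] F [-0.53  1.21 -0.17] t 3.05 w 0.05 gf 0.0
head [ 0.6044 -0.2468  0.0642] [ 0.6044 -0.2473] 2018 [ 0.6045 -0.247   0.0287  0.0293 25.9535] 0.06429768940567311
handle [ 0.62696673 -0.29067178  0.03899063] 1804 [ 6.27300e-01 -2.91800e-01  1.40000e-02  6.30000e-02  2.72374e+01] [0.03922928 0.04110378]
```

Call:
step_arm --pt "0 0 -0.03 0 0 0" --pt "0 0 -0.03 0 0 0" --pt "0 0 -0.03 0 0 0" --pt "0 0 -0.02 0 0 0" --pt "0 0 -0.0145 0 0 0" --pt "0 0 0 0 0 0"

```text
time: 3.9
position: [0.6185, -0.2796, 0.1954]
tool_rot: [0.525, 0.851, 0.0, -0.001]
ft_force: [0.7, 0.2, 0.5]
grip_width: 0.0502
grip_force: 0.0
```

Call:
step_arm --pt "0 0 0 0 0 0" --pt "0 0 0 0 0 0" --pt "0 0 0 0 0 0" --pt "0 0 0 0 0 0" --jaw 0.0 --squeeze 55

```text
time: 4.4
position: [0.619, -0.2795, 0.1967]
tool_rot: [0.525, 0.851, 0.0, 0.0]
ft_force: [0.5, 0.2, 0.5]
grip_width: 0.0179
grip_force: 0.3
```

```bash
cat > b.py <<'E'
from h import *
# board from top cam frame 0
for tag in("top0","scene0"):
    W=np.load(tag+".npz")["W"]
    s=(np.abs(W[...,0]-.66)<.1)&(np.abs(W[...,1]-.012)<.15)
    B=W[s&(W[...,2]>.011)&(W[...,2]<.018)]; print(tag,"board",fit_axis(B),np.median(B[:,2]))
    C=W[s&(W[...,2]>.044)&(W[...,2]<.07)]; print("cap",np.round(np.median(C,0),4),fit_axis(C),len(C),np.percentile(C[:,2],[20,50,90]))
    Fn=W[s&(W[...,2]>.0205)&(W[...,2]<.027)&(W[...,1]>-.04)]; print("fence",fit_axis(Fn),len(Fn))
E
python3 b.py
```

```text
top0 board [6.77600e-01 3.53000e-02 2.70300e-01 1.40900e-01 8.24165e+01] 0.014531896746201589
cap [ 0.6488 -0.0644  0.0532] [ 6.4920e-01 -6.1800e-02  3.6600e-02  2.6400e-02  8.3615e+01] 175 [0.05094199 0.05322683 0.05620438]
fence [6.61200e-01 3.60000e-02 1.48300e-01 1.02700e-01 8.74144e+01] 335
scene0 board [6.73100e-01 3.55000e-02 2.74700e-01 1.39100e-01 8.02794e+01] 0.01601490621013557
cap [ 0.646  -0.0603  0.0536] [ 6.4960e-01 -6.1500e-02  3.8900e-02  2.8400e-02  7.6346e+01] 137 [0.04870765 0.05360955 0.05548313]
fence [6.77200e-01 3.79000e-02 1.52500e-01 3.54000e-02 7.35859e+01] 301
```

Call:
step_arm --pt "0 0 0 0 0 0" --pt "0 0 0.003 0 0 0" --pt "0 0 0.02 0 0 0" --pt "0 0 0.03 0 0 0" --pt "0 0 0.03 0 0 0" --pt "0.009 0.036 0.03 0 0 0" --pt "0.009 0.036 0.02 0 0 0" --pt "0.009 0.036 0 0 0 0" --pt "0.009 0.036 0 0 0 0" --pt "0 0 0 0 0 0" --pt "0 0 0 0 0 0"

```text
time: 5.78
position: [0.6547, -0.1357, 0.33]
tool_rot: [0.525, 0.851, -0.0, 0.0]
ft_force: [0.3, -0.2, -2.1]
grip_width: 0.0147
grip_force: 54.9
```

```bash
cat > b2.py <<'E'
from h import *
W,o=look("w2")
def near(P,x,y,r): return (np.hypot(P[...,0]-x,P[...,1]-y)<r)
C=W[near(W,.648,-.064,.03)&(W[...,2]>.042)&(W[...,2]<.07)]
print("cap",len(C),fit_axis(C),np.round(np.percentile(C[:,2],[5,50,95]),4))
E
python3 b2.py
```

```text
tcp [ 0.6547 -0.1357  0.33  ] yaw 116.67 tilt [ 0.    -0.001 -1.   ] F [ 0.33 -0.21 -2.14] t 5.775 w 0.0147 gf 54.9135160446167
cap 2302 [ 6.51200e-01 -6.23000e-02  3.78000e-02  2.74000e-02  8.23249e+01] [0.0512 0.0537 0.0549]
```

View pics/w2.png

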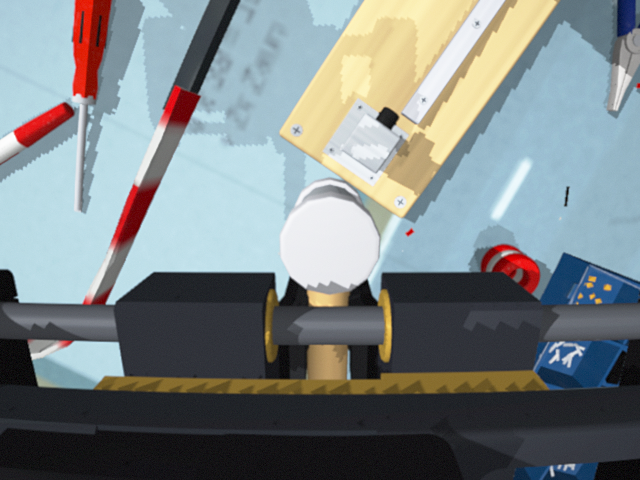

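```bash
python3 - <<'E'
from h import *
W=np.load("w2.npz")["W"]
v,u=np.mgrid[:480,:640]
s=(np.abs(u-330)<60)&(np.abs(v-245)<52)&(W[...,2]>.19)&(W[...,2]<.215)
H=W[s];print("headtop",len(H),np.round(cv2.minEnclosingCircle(H[:,:2].astype(np.float32)),4) if 0 else cv2.minEnclosingCircle(H[:,:2].astype(np.float32)),np.median(H,0))
A=np.c_[H[:,:2],np.ones(len(H))];print("tilt",np.linalg.lstsq(A,H[:,2],rcond=None)[0])
s=(np.hypot(W[...,0]-.6505,W[...,1]+.0675)<.03)&(W[...,2]>.0525)&(W[...,2]<.057)
C=W[s];print("cap",len(C),fit_axis(C),np.median(C[:,2]))
k=np.zeros((480,640),np.uint8);k[(W[...,2]>.0125)&(W[...,2]<.0175)&(np.abs(W[...,0]-.66)<.1)&(W[...,1]<.12)]=255
k=cv2.morphologyEx(k,cv2.MORPH_OPEN,np.ones((7,7)))
B=W[k>0];print("board",len(B),fit_axis(B),np.median(B[:,2]))
E
```

```text
headtop 7881 ((0.6392146348953247, -0.10322542488574982), 0.01496770791709423) [ 0.63879348 -0.10225494  0.19714819]
tilt [ 0.01708106 -0.02980388  0.18307855]
cap 1979 [ 6.51100e-01 -6.25000e-02  3.73000e-02  2.71000e-02  8.23949e+01] 0.05384371469318461
board 26760 [ 6.5890e-01 -5.0000e-03  1.8650e-01  1.1010e-01  8.2436e+01] 0.015384907177509705
```

Call:
step_arm --pt "0.0057 0.0177 0 0 0 0" --pt "0.0057 0.0178 0 0 0 0" --pt "0 0 -0.03 0 0 0" --pt "0 0 -0.03 0 0 0" --pt "0 0 -0.008 0 0 0" --pt "0 0 0 0 0 0"

```text
time: 6.58
position: [0.6665, -0.0995, 0.261]
tool_rot: [0.525, 0.851, -0.0, -0.0]
ft_force: [-0.0, 0.5, -2.4]
grip_width: 0.015
grip_force: 54.9
```

Call:
step_arm --pt "0 0 -0.008 0 0 0" --pt "0 0 -0.01 0 0 0" --pt "0 0 0 0 0 0"

```text
time: 6.95
position: [0.667, -0.1004, 0.2439]
tool_rot: [0.525, 0.851, 0.001, 0.001]
ft_force: [2.2, -0.5, -0.4]
grip_width: 0.0142
grip_force: 54.9
```

Call:
step_arm --pt "0 0 0.015 0 0 0" --pt "0 0 -0.025 0 0 0" --pt "0 0 0 0 0 0" --pt "0 0 0.015 0 0 0" --pt "0 0 -0.023 0 0 0" --pt "0 0 0 0 0 0"

```text
time: 7.7
position: [0.6675, -0.1004, 0.2276]
tool_rot: [0.525, 0.851, 0.001, 0.002]
ft_force: [2.0, -0.6, 0.2]
grip_width: 0.0146
grip_force: 55.0
```

Call:
step_arm --pt "0 0 0.015 0 0 0" --pt "0 0 -0.02 0 0 0" --pt "0 0 0 0 0 0"

```text
time: 8.07
position: [0.6685, -0.1015, 0.2232]
tool_rot: [0.525, 0.851, 0.001, 0.005]
ft_force: [2.9, -3.0, 9.9]
grip_width: 0.0146
grip_force: 55.2
```

```bash
python3 - <<'E'
from h import *
o=get_obs();print(o["position"],o["ft_force"],o["moment"],R.from_quat(o["tool_rot"]).as_matrix()[:,2])
E
```

```text
[ 0.66852274 -0.10153993  0.22321585] [ 2.9245015  -2.96369576  9.85547252] [-0.4104386  -0.46187599 -0.06617612] [ 0.00918965 -0.00418141 -0.99994903]
```

Call:
step_arm --pt "0 0 0.02 0 0 0" --pt "0 0 -0.026 0 0 0" --pt "0 0 0 0 0 0"

```text
time: 8.45
position: [0.6665, -0.1004, 0.2147]
tool_rot: [0.525, 0.851, -0.0, 0.001]
ft_force: [0.7, -1.8, 0.4]
grip_width: 0.0123
grip_force: 55.2
```

Call:
step_arm --pt "0 0 0.03 0 0 0" --pt "0 0 0.03 0 0 0" --pt "-0.005 -0.03 0.03 0 0 0" --pt "-0.005 -0.04 0.012 0 0 0" --pt "0 0 0 0 0 0" --pt "0 0 0 0 0 0"

```text
time: 9.2
position: [0.6553, -0.1692, 0.3154]
tool_rot: [0.525, 0.851, 0.0, -0.002]
ft_force: [-0.5, 0.2, -2.3]
grip_width: 0.0117
grip_force: 55.2
```

```bash
cat > b3.py <<'E'
from h import *
import sys
W,o=look(sys.argv[1])
v,u=np.mgrid[:480,:640]
zt=o["position"][2]-.1325
s=(np.abs(u-330)<60)&(np.abs(v-245)<60)&(np.abs(W[...,2]-zt)<.015)
H=W[s];print("headtop",len(H),cv2.minEnclosingCircle(H[:,:2].astype(np.float32)),np.median(H,0)-o["position"])
A=np.c_[H[:,:2],np.ones(len(H))];print("tilt",np.linalg.lstsq(A,H[:,2],rcond=None)[0])
s=(np.hypot(W[...,0]-.6505,W[...,1]+.0675)<.03)&(W[...,2]>.025)&(W[...,2]<.065)
C=W[s];print("cap",len(C),fit_axis(C),np.percentile(C[:,2],[5,20,50,90]))
s=(np.hypot(W[...,0]-.6504,W[...,1]+.0677)<.01);print("cap centre z",np.median(W[s][:,2]))
k=(W[...,2]>.0125)&(W[...,2]<.0175)&(np.hypot(W[...,0]-.655,W[...,1]+.03)<.05)
print("board z",np.median(W[k][:,2]))
E
python3 b3.py w3
```

```text
tcp [ 0.6553 -0.1692  0.3154] yaw 116.61 tilt [-0.003  0.002 -1.   ] F [-0.54  0.24 -2.3 ] t 9.2 w 0.0117 gf 55.201192391104996
headtop 3812 ((0.6417028903961182, -0.14179477095603943), 0.013068659231066704) [-0.01730391  0.03407437 -0.13188588]
tilt [ 0.83917632 -1.51176132 -0.55822133]
cap 2233 [ 6.51200e-01 -6.23000e-02  3.79000e-02  2.74000e-02  8.32921e+01] [0.02887971 0.03036006 0.03110027 0.03217343]
cap centre z 0.03126424148565313
board z 0.015500967448317526
```

View pics/w3.png

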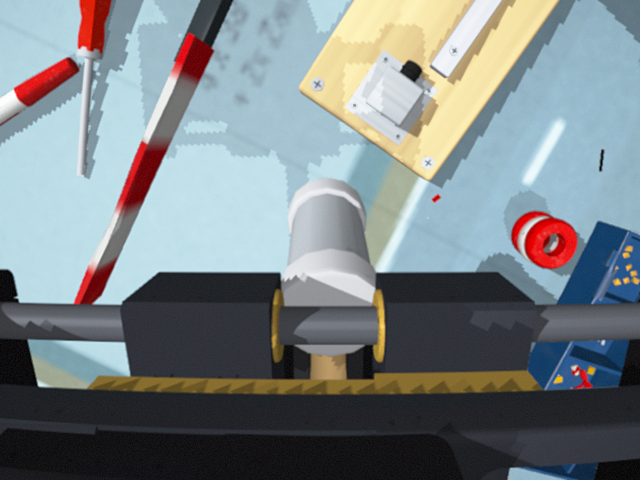

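```bash
python3 - <<'E'
from h import *
W=np.load("w3.npz")["W"]; p=np.array([.6553,-.1692,.3154]); a=np.radians(116.61)
ex=np.array([np.cos(a),np.sin(a),0]);ey=np.array([-ex[1],ex[0],0])
D=W-p; X=D@ex;Y=D@ey;Z=D[...,2]
for v in range(180,385,8):
    print(v,[(round(1e3*X[v,u],1),round(1e3*Y[v,u],1),round(1e3*Z[v,u],1)) for u in (315,328,342)])
E
```

```text
180 [(np.float64(51.6), np.float64(4.7), np.float64(-173.9)), (np.float64(51.8), np.float64(-0.1), np.float64(-171.6)), (np.float64(37.8), np.float64(-10.1), np.float64(-315.0))]
188 [(np.float64(49.6), np.float64(4.5), np.float64(-165.4)), (np.float64(49.7), np.float64(-0.1), np.float64(-165.0)), (np.float64(49.4), np.float64(-5.2), np.float64(-167.5))]
196 [(np.float64(46.7), np.float64(4.5), np.float64(-165.8)), (np.float64(47.0), np.float64(-0.1), np.float64(-163.4)), (np.float64(46.8), np.float64(-5.1), np.float64(-165.0))]
204 [(np.float64(44.9), np.float64(4.3), np.float64(-159.0)), (np.float64(45.5), np.float64(-0.1), np.float64(-154.9)), (np.float64(44.8), np.float64(-5.0), np.float64(-159.1))]
212 [(np.float64(43.3), np.float64(4.1), np.float64(-152.3)), (np.float64(43.6), np.float64(-0.1), np.float64(-150.2)), (np.float64(43.3), np.float64(-4.7), np.float64(-152.1))]
220 [(np.float64(41.9), np.float64(3.9), np.float64(-145.8)), (np.float64(42.1), np.float64(-0.1), np.float64(-144.7)), (np.float64(41.7), np.float64(-4.6), np.float64(-146.5))]
228 [(np.float64(39.9), np.floa
[... 2818 characters left out ...]
(-10.4), np.float64(4.7), np.float64(-153.8)), (np.float64(-9.4), np.float64(-0.1), np.float64(-151.9)), (np.float64(-11.5), np.float64(-5.3), np.float64(-155.6))]
364 [(np.float64(-14.9), np.float64(4.8), np.float64(-155.7)), (np.float64(-13.7), np.float64(-0.1), np.float64(-153.7)), (np.float64(-15.2), np.float64(-5.4), np.float64(-156.3))]
372 [(np.float64(-18.8), np.float64(4.8), np.float64(-156.5)), (np.float64(-17.4), np.float64(-0.1), np.float64(-154.3)), (np.float64(-19.6), np.float64(-5.5), np.float64(-157.8))]
380 [(np.float64(23.4), np.float64(2.3), np.float64(-86.2)), (np.float64(23.4), np.float64(-0.2), np.float64(-86.3)), (np.float64(23.1), np.float64(-2.8), np.float64(-86.6))]
```

Call:
step_arm --pt "-0.016 0.001 0 -4.8 -2.4 0" --pt "-0.015 0 0 -4.8 -2.4 0" --pt "0 0 -0.02 -4.7 -2.4 0" --pt "0 0 -0.03 0 0 0" --pt "0 0 -0.03 0 0 0" --pt "0 0 -0.02 0 0 0" --pt "0 0 -0.01 0 0 0" --pt "0 0 0 0 0 0" --pt "0 0 0 0 0 0"

```text
time: 10.38
position: [0.6258, -0.1692, 0.2073]
tool_rot: [0.52, 0.843, -0.073, 0.12]
ft_force: [-1.6, 0.6, -2.6]
grip_width: 0.0119
grip_force: 55.2
```

```bash
python3 - <<'E'
from h import *
W,o=look("w4")
c=camera("scene"); cv2.imwrite("pics/s4.png",cv2.resize(c["pixels"][140:300,260:500],(720,480),interpolation=cv2.INTER_CUBIC))
m=R.from_quat(o["tool_rot"]).as_matrix()
ex=np.r_[m[:2,0],0];ex/=np.linalg.norm(ex)
D=W-o["position"];X=D@ex;Z=D[...,2]
for v in range(180,300,12): print(v,round(1e3*X[v,328],1),round(1e3*Z[v,328],1))
E
```

```text
tcp [ 0.6258 -0.1692  0.2073] yaw 116.61 tilt [ 0.126 -0.247 -0.961] F [-1.57  0.62 -2.56] t 10.375 w 0.0119 gf 55.17176776105771
180 1.5 -179.4
192 0.2 -171.3
204 -0.1 -162.1
216 -0.3 -153.6
228 -0.3 -145.5
240 -0.1 -138.1
252 2.2 -128.0
264 1.9 -122.7
276 0.2 -120.0
288 -3.9 -120.6
```

View pics/s4.png

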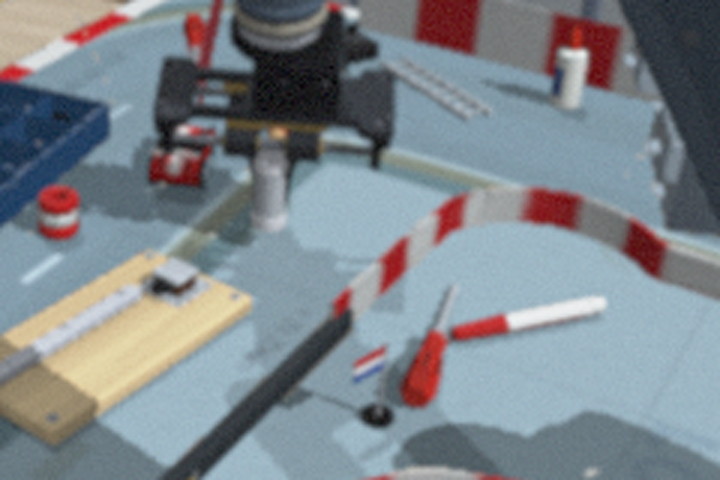

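Call:
step_arm --pt "0 0 -0.012 0 0 0" --pt "0 0 -0.007 0 0 0" --pt "0 0 -0.003 0 0 0" --pt "0 0 -0.001 0 0 0" --pt "0 0 0 0 0 0" --pt "0 0 0 0 0 0"

```text
time: 11.22
position: [0.6252, -0.169, 0.1835]
tool_rot: [0.52, 0.843, -0.073, 0.119]
ft_force: [-1.0, -1.7, 0.7]
grip_width: 0.0122
grip_force: 55.4
```

Call:
step_arm --pt "0 0 0 0 0 0" --pt "0 0 0 0 0 0" --pt "0 0 0 0 0 0" --jaw 0.04 --squeeze 40

```text
time: 11.6
position: [0.6255, -0.1689, 0.1834]
tool_rot: [0.52, 0.843, -0.073, 0.119]
ft_force: [0.8, -0.6, -0.1]
grip_width: 0.0342
grip_force: 0.0
```

Call:
step_arm --pt "-0.0025 0.005 0.019 0 0 0" --pt "-0.004 0.0075 0.029 0 0 0" --pt "-0.005 0.01 0.038 0 0 0" --pt "-0.005 0.01 0.038 0 0 0" --pt "0 0 0.03 4.8 2.4 0" --pt "0 0 0 4.8 2.4 0" --pt "0 0 0 4.7 2.4 0"

```text
time: 12.48
position: [0.6086, -0.1358, 0.3397]
tool_rot: [0.525, 0.851, 0.001, 0.0]
ft_force: [-0.0, -0.7, -0.6]
grip_width: 0.0398
grip_force: 0.0
```

```bash
python3 - <<'E'
from h import *
W,o=look("w5"); print(o["q"])
p=np.load("w5.npz")["px"]
s=(W[...,2]>.055)&(W[...,2]<.075)&(np.hypot(W[...,0]-.63,W[...,1]+.18)<.05)
print("head",W[s].mean(0) if s.any() else None,np.median(W[s][:,2]),s.sum())
c=camera("top");W2=world(c,T_cam(c));s=(W2[...,2]>.055)&(W2[...,2]<.075)&(np.hypot(W2[...,0]-.63,W2[...,1]+.18)<.05);print(s.sum(),W2[s].mean(0) if s.any() else 0)
E
```

```text
tcp [ 0.6086 -0.1358  0.3397] yaw 116.69 tilt [ 0.002  0.002 -1.   ] F [-0.04 -0.7  -0.62] t 12.475 w 0.0398 gf 0.0
[-0.39903163  0.60141211  1.49789299  0.00291649  1.04121354 -0.86634313]
head [ 0.6253506  -0.17069126  0.06241896] 0.06354505226308793 523
0 0
```

Call:
step_arm --pt "0.01 0.022 0.006 0 0 -8.5" --pt "0.01 0.022 0.006 0 0 -8.5" --pt "0.01 0.022 0.006 0 0 -8.5" --pt "0.01 0.022 0.006 0 0 -8.7" --pt "0.01 0.022 0.006 0 0 0" --pt "0 0 0 0 0 0" --pt "0 0 0 0 0 0" --jaw 0.05

```text
time: 13.45
position: [0.6584, -0.0266, 0.3671]
tool_rot: [0.752, 0.659, -0.0, 0.0]
ft_force: [-0.3, 0.1, 0.5]
grip_width: 0.05
grip_force: 0.0
```

```bash
cat > b6.py <<'E'
from h import *
import sys
W,o=look(sys.argv[1])
near=(np.hypot(W[...,0]-.66,W[...,1]-.012)<.16)
k=(near&(W[...,2]>.012)&(W[...,2]<.019)).astype(np.uint8)*255
k=cv2.morphologyEx(k,cv2.MORPH_OPEN,np.ones((7,7)));n,l,st,_=cv2.connectedComponentsWithStats(k);i=1+np.argmax(st[1:,4]);B=W[l==i]
print("board",len(B),fit_axis(B),np.median(B[:,2]))
yaw=np.radians(float(sys.argv[2]) if len(sys.argv)>2 else -97.6)
ex=np.array([np.cos(yaw),np.sin(yaw)]);ey=np.array([-ex[1],ex[0]])
C=W[(np.hypot(W[...,0]-.6504,W[...,1]+.0677)<.034)&(W[...,2]>.0275)&(W[...,2]<.034)]
X=C[:,:2]@ex;Y=C[:,:2]@ey
print("cap",fit_axis(C),np.percentile(C[:,2],[5,50,95]),"x",np.percentile(X,[.5,99.5]),"y",np.percentile(Y,[2,98]))
F=W[near&(W[...,2]>.0205)&(W[...,2]<.0255)];X=F[:,:2]@ex;Y=F[:,:2]@ey;s=(np.abs(Y-np.median(Y))<.02)
print("fence",s.sum(),"x",np.percentile(X[s],[1,99]),"y",np.percentile(Y[s],[2,10,50,90,98]))
Bx=B[:,:2]@ex;By=B[:,:2]@ey;print("bd x",np.percentile(Bx,[.1,99.9]),"y",np.percentile(By,[.1,99.9]))
E
python3 b6.py w6
```

```text
tcp [ 0.6584 -0.0266  0.3671] yaw 82.52 tilt [-0.001 -0.001 -1.   ] F [-0.28  0.11  0.48] t 13.45 w 0.05 gf 0.0
board 31020 [6.61300e-01 1.20000e-02 2.19700e-01 1.10400e-01 8.25698e+01] 0.015341339703628998
cap [ 6.5120e-01 -6.1800e-02  3.6600e-02  2.6400e-02  8.2459e+01] [0.02885543 0.03103738 0.03228035] x [-0.04268082 -0.00686355] y [0.64070649 0.66661038]
fence 3601 x [-0.19758332 -0.04279614] y [0.66147873 0.66261702 0.66830029 0.67403001 0.67525121]
bd x [-0.20890278  0.00881601] y [0.59921288 0.70842601]
```

View pics/w6.png

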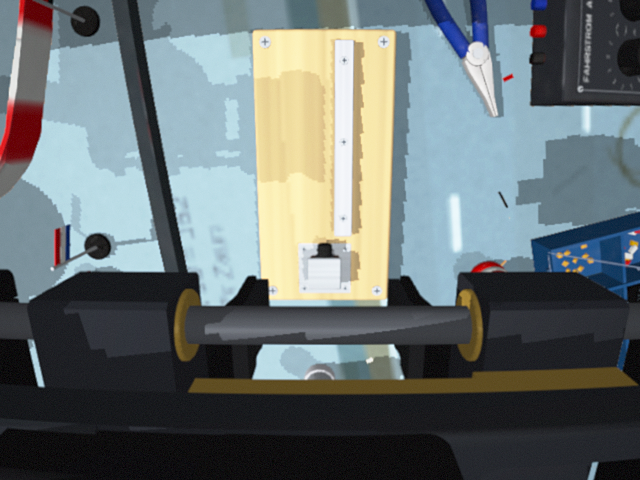

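Call:
step_arm --pt "-0.004 0.0425 -0.0045 0 0 -2.2" --pt "-0.004 0.0425 -0.0045 0 0 -2.2" --pt "-0.004 0.0425 -0.0045 0 0 -2.2" --pt "-0.004 0.0425 -0.0045 0 0 -2.2" --pt "-0.004 0.0425 -0.0045 0 0 -2.2" --pt "-0.004 0.0425 -0.0045 0 0 -2.2" --pt "-0.004 0.0425 -0.0045 0 0 -2.2" --pt "-0.004 0.0425 -0.0045 0 0 -2.2" --pt "0 0 0 0 0 0" --pt "0 0 0 0 0 0"

```text
time: 14.75
position: [0.6269, 0.3125, 0.3308]
tool_rot: [0.844, 0.536, -0.001, 0.0]
ft_force: [0.4, 0.1, -0.6]
grip_width: 0.05
grip_force: 0.0
```

```bash
python3 - <<'E'
from h import *
W,o=look("w7")
s=(W[...,2]>.018)&(W[...,2]<.03)&(np.hypot(W[...,0]-.627,W[...,1]-.313)<.07)
k=cv2.morphologyEx(s.astype(np.uint8),cv2.MORPH_OPEN,np.ones((5,5)))>0
print("block",k.sum(),fit_axis(W[k]),np.median(W[k][:,2]))
# mallet from top view
c=camera("top");W2=world(c,T_cam(c));s=(W2[...,2]>.055)&(W2[...,2]<.075)&(np.hypot(W2[...,0]-.625,W2[...,1]+.17)<.05);print("mallet head",s.sum(),W2[s].mean(0) if s.any() else 0)
s=(np.hypot(W2[...,0]-.6504,W2[...,1]+.0677)<.009);print("cap z",np.median(W2[s][:,2]))
E
```

```text
tcp [0.6269 0.3125 0.3308] yaw 64.84 tilt [-0.001 -0.001 -1.   ] F [ 0.36  0.14 -0.65] t 14.75 w 0.05 gf 0.0
block 2979 [6.29500e-01 3.13300e-01 9.91000e-02 1.60000e-02 6.41868e+01] 0.024202852645091644
mallet head 154 [ 0.6281999  -0.17902565  0.06358107]
cap z 0.030764266624287107
```

Call:
step_arm --pt "0.0026 0.0008 -0.03 0 0 -0.6" --pt "0 0 -0.04 0 0 0" --pt "0 0 -0.03 0 0 0" --pt "0 0 -0.022 0 0 0" --pt "0 0 -0.01 0 0 0" --pt "0 0 -0.0046 0 0 0" --pt "0 0 0 0 0 0" --pt "0 0 0 0 0 0"

```text
time: 15.85
position: [0.6298, 0.3145, 0.1958]
tool_rot: [0.847, 0.532, 0.001, 0.0]
ft_force: [-0.4, -0.2, 0.2]
grip_width: 0.0501
grip_force: 0.0
```

Call:
step_arm --pt "0 0 0 0 0 0" --pt "0 0 0 0 0 0" --pt "0 0 0 0 0 0" --pt "0 0 0 0 0 0" --pt "0 0 0 0 0 0" --jaw 0.0 --squeeze 40

```text
time: 16.48
position: [0.6293, 0.3143, 0.1946]
tool_rot: [0.847, 0.532, -0.0, -0.0]
ft_force: [-0.3, 1.0, 1.3]
grip_width: 0.0153
grip_force: 40.0
```

Call:
step_arm --pt "0 0 0.02 0 0 0" --pt "0 0 0.03 0 0 0" --pt "0 0 0.03 0 0 0" --pt "0.0045 -0.04 0 0 0 2.63" --pt "0.0045 -0.04 0 0 0 2.63" --pt "0.0045 -0.04 0 0 0 2.63" --pt "0.0045 -0.04 0 0 0 2.63" --pt "0.0045 -0.04 0 0 0 2.63" --pt "0.0045 -0.04 0 0 0 2.63" --pt "0.0045 -0.041 0 0 0 2.63" --pt "0 0 0 0 0 0" --pt "0 0 0 0 0 0"

```text
time: 17.98
position: [0.6608, 0.0335, 0.2756]
tool_rot: [0.751, 0.66, 0.0, 0.0]
ft_force: [0.6, 0.0, -0.6]
grip_width: 0.0154
grip_force: 40.0
```

```bash
cat > d.py <<'E'
from h import *
import sys
W,o=look(sys.argv[1]); z0=float(sys.argv[2])
s=(np.abs(W[...,2]-z0)<.004)&(np.hypot(W[...,0]-o["position"][0],W[...,1]-o["position"][1])<.07)
yaw=np.radians(-97.43);ex=np.array([np.cos(yaw),np.sin(yaw)]);ey=np.array([-ex[1],ex[0]]);c0=np.array([.6613,.012])
P=W[s][:,:2]-c0;X=P@ex*1e3;Y=P@ey*1e3;Z=W[s][:,2]
print("n",len(X),"tcp board",np.round([(o["position"][:2]-c0)@ex*1e3,(o["position"][:2]-c0)@ey*1e3],1))
print("x",np.percentile(X,[.5,99.5]),"z slope",np.polyfit(X,Z*1e3,1))
for a in np.arange(-90,60,10):
    t=(X>a)&(X<a+10)
    if t.sum()>20: print(a,t.sum(),np.round(np.percentile(Y[t],[3,50,97]),1),round(np.median(Z[t])*1e3,1))
E
python3 d.py w8 0.104
```

```text
tcp [0.6608 0.0335 0.2756] yaw 82.59 tilt [ 0.001  0.    -1.   ] F [ 0.57  0.01 -0.61] t 17.975 w 0.0154 gf 39.999874234199524
n 6461 tcp board [-21.3  -3.2]
x [-69.65000818   8.9845242 ] z slope [-9.52613660e-04  1.05069784e+02]
-70 1163 [-10.2  -2.8   4.6] 105.2
-60 1090 [-10.   -2.7   4.7] 105.3
-50 1022 [-10.2  -2.9   4.7] 105.2
-40 1314 [-17.   -2.9  11.7] 105.1
-30 603 [-10.   -2.5   4.7] 105.2
-10 525 [-9.9 -2.9  4.5] 105.2
0 743 [-9.6 -2.5  4.7] 105.1
```

View pics/w8.png

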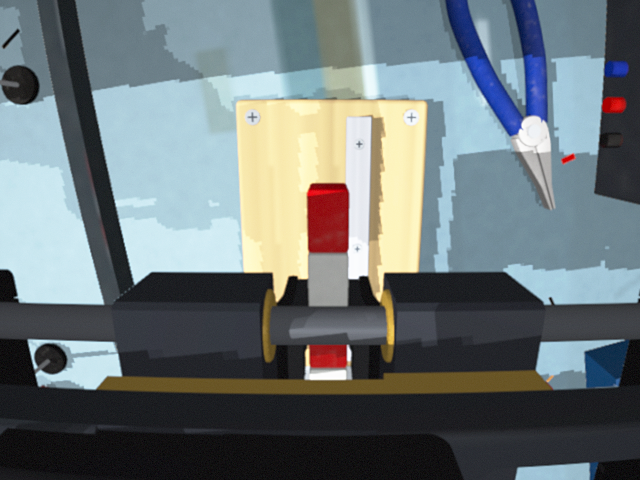

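Call:
step_arm --pt "0 0 -0.03 0 0 0" --pt "0 0 -0.02 0 0 0" --pt "0 0 -0.01 0 0 0" --pt "0 0 -0.003 0 0 0" --pt "0 0 0 0 0 0" --pt "0 0 0 0 0 0"

```text
time: 18.77
position: [0.6612, 0.0332, 0.2125]
tool_rot: [0.751, 0.66, 0.001, 0.001]
ft_force: [0.2, -0.2, 0.1]
grip_width: 0.0155
grip_force: 40.0
```

Call:
step_arm --pt "0 0 -0.0015 0 0 0" --pt "0 0 -0.0015 0 0 0" --pt "0 0 0 0 0 0" --pt "0 0 0 0 0 0"

```text
time: 19.27
position: [0.661, 0.0332, 0.2096]
tool_rot: [0.751, 0.66, 0.0, 0.0]
ft_force: [-0.8, 0.9, 6.2]
grip_width: 0.0158
grip_force: 40.0
```

Call:
step_arm --pt "0 0 0.0004 0 0 0" --pt "0.001 -0.0001 0 0 0 0" --pt "0.001 -0.0001 0 0 0 0" --pt "0.0007 -0.0001 0 0 0 0" --pt "0 0 0 0 0 0" --pt "0 0 0 0 0 0"

```text
time: 20.02
position: [0.6622, 0.0332, 0.2096]
tool_rot: [0.751, 0.66, -0.002, -0.002]
ft_force: [-5.4, -0.0, 8.4]
grip_width: 0.0156
grip_force: 40.0
```

Call:
step_arm --pt "0.0005 0 0 0 0 0" --pt "0 0 0 0 0 0" --pt "0 0 0 0 0 0"

```text
time: 20.4
position: [0.6624, 0.0331, 0.2096]
tool_rot: [0.751, 0.66, -0.002, -0.002]
ft_force: [-5.4, -0.1, 10.3]
grip_width: 0.0155
grip_force: 40.0
```

```bash
python3 d.py w9 0.039
```

```text
tcp [0.6624 0.0331 0.2096] yaw 82.66 tilt [-0.006  0.    -1.   ] F [-5.38 -0.09 10.27] t 20.4 w 0.0155 gf 40.00280678272247
n 6469 tcp board [-21.1  -1.6]
x [-69.33436179   9.44096197] z slope [-1.02297033e-03  3.91527019e+01]
-70 1127 [-9.9 -2.5  5. ] 39.2
-60 1090 [-9.7 -2.5  5.1] 39.3
-50 1034 [-9.8 -2.5  5.2] 39.2
-40 1310 [-16.8  -2.5  12.1] 39.3
-30 636 [-9.6 -2.1  5.1] 39.2
-10 503 [-9.5 -2.   5. ] 39.4
0 762 [-9.5 -2.   5.1] 39.0
```

Call:
step_arm --pt "0 0 0.0006 0 0 0" --pt "0 0 0.0006 0 0 0" --pt "0 0 0 0 0 0" --pt "0 0 0 0 0 0"

```text
time: 20.95
position: [0.6636, 0.0331, 0.2097]
tool_rot: [0.751, 0.66, -0.001, -0.001]
ft_force: [-2.5, 0.5, 0.5]
grip_width: 0.0155
grip_force: 40.0
```

```bash
python3 d.py w10 0.039
```

```text
tcp [0.6636 0.0331 0.2097] yaw 82.64 tilt [-0.002  0.    -1.   ] F [-2.55  0.47  0.49] t 20.95 w 0.0155 gf 40.00352203845978
n 6465 tcp board [-21.2  -0.5]
x [-69.51609061   9.29920825] z slope [-9.66816201e-04  3.91420967e+01]
-70 1123 [-7.7 -0.6  6.9] 39.2
-60 1089 [-7.8 -0.6  7. ] 39.3
-50 1042 [-7.9 -0.6  7. ] 39.2
-40 1323 [-14.9  -0.6  14.1] 39.3
-30 614 [-7.7 -0.4  6.9] 39.2
-10 520 [-7.8 -0.6  6.8] 39.3
0 751 [-7.7 -0.2  7. ] 39.1
```

Call:
step_arm --pt "-0.0006 -0.005 0 0 0 0" --pt "-0.0006 -0.005 0 0 0 0" --pt "-0.0007 -0.005 0 0 0 0" --pt "-0.0006 -0.005 0 0 0 0" --pt "-0.0003 -0.002 0 0 0 0" --pt "0 0 0 0 0 0" --pt "0 0 0 0 0 0"

```text
time: 21.88
position: [0.6607, 0.0107, 0.21]
tool_rot: [0.751, 0.66, -0.001, -0.001]
ft_force: [-4.6, 2.3, -0.3]
grip_width: 0.0155
grip_force: 40.0
```

Call:
step_arm --pt "-0.0001 -0.001 0 0 0 0" --pt "-0.0001 -0.001 0 0 0 0" --pt "-0.0001 -0.001 0 0 0 0" --pt "-0.0001 -0.001 0 0 0 0" --pt "0 0 0 0 0 0" --pt "0 0 0 0 0 0"

```text
time: 22.62
position: [0.6603, 0.0072, 0.21]
tool_rot: [0.751, 0.66, -0.001, -0.001]
ft_force: [-4.2, 2.4, -0.5]
grip_width: 0.0154
grip_force: 40.0
```

Call:
step_arm --pt "-0.0004 -0.001 -0.0003 0 0 0" --pt "-0.0001 -0.001 0 0 0 0" --pt "0 0 0 0 0 0" --pt "0 0 0 0 0 0"

```text
time: 23.12
position: [0.6599, 0.0058, 0.2099]
tool_rot: [0.751, 0.66, 0.0, -0.001]
ft_force: [-4.8, 4.4, -0.6]
grip_width: 0.0159
grip_force: 40.0
```

Call:
step_arm --pt "-0.0001 -0.001 0 0 0 0" --pt "-0.0001 -0.001 0 0 0 0" --pt "0 0 0 0 0 0" --pt "0 0 0 0 0 0"

```text
time: 23.62
position: [0.6597, 0.0045, 0.2099]
tool_rot: [0.751, 0.66, 0.001, -0.001]
ft_force: [-3.7, 7.2, 0.8]
grip_width: 0.0154
grip_force: 40.0
```

Call:
step_arm --pt "-0.0001 -0.0008 0 0 0 0" --pt "-0.0001 -0.0008 0 0 0 0" --pt "-0.0001 -0.0008 0 0 0 0" --pt "0 0 0 0 0 0" --pt "0 0 0 0 0 0"

```text
time: 24.25
position: [0.6595, 0.003, 0.2101]
tool_rot: [0.751, 0.66, 0.001, -0.002]
ft_force: [-3.9, 10.5, 0.7]
grip_width: 0.0157
grip_force: 40.0
```

```bash
python3 d.py w11 0.039; python3 -c "
from h import *
for i in range(6):
    camera('top'); print(np.round(get_obs()['ft_force'],1))"
```

```text
tcp [0.6595 0.003  0.2101] yaw 82.58 tilt [-0.001  0.005 -1.   ] F [-3.91 10.5   0.68] t 24.25 w 0.0157 gf 40.00305354595184
n 6473 tcp board [ 9.2 -0.6]
x [-39.96178557  38.9969838 ] z slope [-7.43525955e-03  3.96173969e+01]
-50 24 [-6.7 -1.5  5.9] 37.3
-40 1157 [-7.9 -0.6  6.9] 39.9
-30 1085 [-7.8 -0.2  7. ] 39.9
-20 1019 [-7.9 -0.6  7. ] 39.7
-10 1335 [-14.9  -0.6  14.1] 39.7
0 579 [-7.7 -0.2  6.9] 39.7
20 542 [-7.7 -0.2  6.8] 39.6
30 732 [-7.7 -0.2  6.9] 39.3
[-4.1 10.7  1.2]
[-3.4  9.7  1.5]
[-2.2 10.5  1.3]
[-3.8 10.9  1.1]
[-3.8 10.6  1. ]
[-4.2 10.9  0.5]
```

Call:
step_arm --pt "0 0.0006 -0.0003 -0.2 0 0" --pt "0 0.0006 -0.0002 -0.2 0 0" --pt "0 0 0 0 0 0" --pt "0 0 0 0 0 0"

```text
time: 25.1
position: [0.6595, 0.0041, 0.2098]
tool_rot: [0.751, 0.66, -0.001, 0.001]
ft_force: [-3.8, 10.0, 3.1]
grip_width: 0.0159
grip_force: 40.0
```

```bash
python3 d.py w12 0.039; python3 -c "
from h import *
for i in range(4):
    camera('top'); print(np.round(get_obs()['ft_force'],1))"
```

```text
tcp [0.6595 0.0041 0.2098] yaw 82.58 tilt [-0.001 -0.003 -1.   ] F [-3.81  9.98  3.07] t 25.1 w 0.0159 gf 40.00359356403351
n 6471 tcp board [ 8.1 -0.8]
x [-39.90146827  39.03015274] z slope [-2.63038456e-03  3.93399061e+01]
-40 1169 [-8.  -0.6  6.8] 39.4
-30 1086 [-7.8 -0.2  7. ] 39.5
-20 1031 [-7.9 -0.6  7. ] 39.4
-10 1319 [-15.   -0.6  13.9] 39.4
0 587 [-7.8 -0.3  6.9] 39.4
20 534 [-7.7 -0.7  6.7] 39.4
30 737 [-7.7 -0.3  6.9] 39.1
[-3.5 11.4  2.7]
[-3.2  9.9  2. ]
[-3.9 10.1  2.8]
[-4.6 10.8  3.2]
```

Call:
step_arm --pt "0 -0.0006 0 0 0 0" --pt "0 0 0 0 0 0" --pt "0 0 0 0 0 0" --pt "0 0 0 0 0 0" --pt "0 0 0 0 0 0"

```text
time: 25.98
position: [0.6595, 0.0039, 0.2098]
tool_rot: [0.751, 0.66, -0.001, 0.0]
ft_force: [-3.3, 11.8, 1.7]
grip_width: 0.0156
grip_force: 40.0
```

```bash
python3 d.py w13 0.039|head -3; python3 -c "
from h import *
c=camera('scene'); cv2.imwrite('pics/s13.png',cv2.resize(c['pixels'][150:330,230:470],(800,600),interpolation=cv2.INTER_CUBIC))
for i in range(4):
    camera('top'); print(np.round(get_obs()['ft_force'],1))"
```

```text
tcp [0.6595 0.0039 0.2098] yaw 82.57 tilt [-0.001 -0.002 -1.   ] F [-3.29 11.83  1.7 ] t 25.975 w 0.0156 gf 40.00353991985321
n 6469 tcp board [ 8.3 -0.8]
x [-39.77721391  39.09532993] z slope [-1.64435676e-03  3.93339503e+01]
[-3.9 12.   2.5]
[-4.5 11.   2.2]
[-3.5 11.7  1.9]
[-4.7 11.6  2.2]
```

View pics/s13.png

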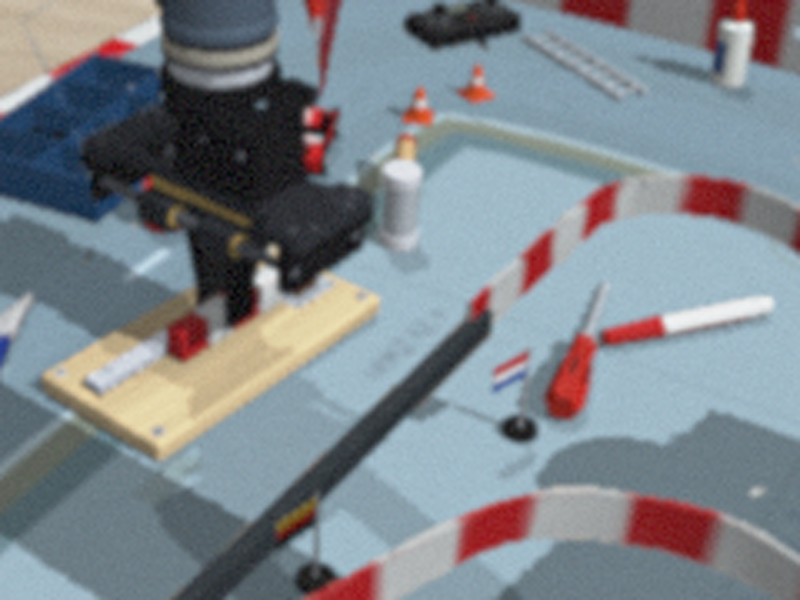

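The picture shows the mallet standing upright beside the board at about (402,205). The block lies flat along the fence at about (230,310), the gripper is holding it, and the bystanders have not moved. The push is steady at about 11 N.

```bash
python3 -c "
from rig import hand_in; print(hand_in())"
```

```text
the job is handed in; nothing more can be done
None
```

The job is handed in: the stop is tapped fully home, the mallet is standing on the table beside the board, and the block is flat along the fence, held against the buffer at about 10–11 N.

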